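# Walk the tube block round to face the fence

## Robot

A 6-joint arm with a two-finger parallel gripper is mounted at the origin on a cart in front of the work surface, level with it; the furniture and walls round the work are solid. World frame = base frame: x ahead of the robot, y to its left, z up, the work surface at z = 0. Lengths are in mm, angles in rad, forces in N, time in s.
With the tool pointing down it reaches from about 350 to 775 mm from the base axis. Payload 7.3 kg.
Tool frame: the origin (TCP) lies at the very end of the fingers, on their centre line; the grasp point (between the pads) lies grip_point_offset behind it (grip_point_offset is the distance from the TCP to the grasp point, in mm); x points along the fingers, z is the direction in which the jaws open and shut, and the axes are right-handed (so a half turn about x gives the same grasp; the last joint's range is limited). The gripper opens to 92 mm and grips with 3 to 60 N. Pads are 19 mm wide; open, the fingers measure 130 mm over their backs; the gripper's body (75 mm by 190 mm) begins 47 mm behind the grasp point.
Start: joints at [1.096, 0.342, 1.524, -0, 1.275, -0.146], TCP at [169.512, 496.901, 226.741] pointing down, gripper open.
Joint ranges: [-2.53, 2.53], [-0.77, 2.02], [0.04, 2.7], [-1, 4.14], [0.28, 2.66], [-3.11, 3.11]. Speed limits (rad/s): [2.57, 2.57, 3.14, 3.14, 3.14, 3.14].

## Interface

Orientations are given as [roll, pitch, yaw] about the fixed x, y, z axes, in that order (R = Rz(yaw) Ry(pitch) Rx(roll)).
In Python, from plant import * gives the robot as it stands.
- The arm moves only by the tool send_rows, never from a script. Its argument "series" is text: rows parted by semicolons, each of 5 numbers parted by spaces: the gripper's target within -1 to 1 (fully open at 1, half-way at 0, shut at -1), then the shift along the tool's x, y, z in units of 30 mm (1.0 is 30 mm), then the turn about the tool's x in units of 5 degrees (1.0 is 5 degrees). A call has 1 to 8 rows; each row is the pose to reach, as a shift and turn from the pose commanded when the call began, along the tool's axes at that moment; what a row does not reach only later rows make up. A row lasts 1/8 s, in which the tool goes at most 62.5 mm and 10.7 degrees, less where a joint would pass 70% of its speed; a pose out of reach is approached as far as the arm can. A call with a gripper value outside its range is refused whole. The fingers move at their own pace and stop on an object; the grip force is fixed at half the most. Time passes only in rows, so rows that repeat a pose let the fingers close. It gives the time, the measured TCP pose, the force and the opening at its end, in the units of the state.
- get_obs(): the state, without advancing time (a new reading comes with each control period).
- capture(name): name is "scene" or "top"; returns a dict with "pixels" (480x640x3 uint8, red, green, blue), "mtx" (3x3 intrinsics, pixels), "R" (3x3) and "t" (3): a world point X has camera coordinates R X + t. Camera axes: x right, y down, z forward; pixel columns grow to the right and rows downward; lengths in mm; the calibration is good to about 2 mm. A picture is of the moment at which its call begins. There is no depth.
- close_job(): hands the job in, once; it reports no verdict.
Trained networks look in a picture, given as the dict that the camera call returned (one of the last four; its "shot" number tells which), for a name from the list of things; names that differ only in an ending like _2 or _b are one class to them, and where a whole thing is asked for, a point or a joint stands for the part that bears it (a point fixed in the world has none). Each returns a list of dicts, best first, with "score" (0 to 1); they miss things now and then, are a little off and sometimes report something else, mostly with a low value. They report only what shows in the picture. A call takes as long as a camera call.
- cut_out(picture, thing): "pixels" (480x640 bool, what is visible of it).
- place_of(picture, thing): "point" ([x, y, z] in mm, in world coordinates, good to about 4 mm: a listed point, or the origin of a listed thing).
The state is a dict: "time": time; "joint_positions": joint angles; "dq": joint speeds; "tau": joint torques, N m; "tool_pos": TCP position; "tcp_rot": TCP orientation; "contact_force": force on the tool from outside, world axes, zero at the start; "moment": the same for the moment, N m; "grip_width": finger opening in mm.
Only numpy, scipy, OpenCV 4.12 (cv2) and the standard library are available. Lean on these libraries where they do the work, as an engineer would, in place of code of your own. Each camera call takes 0.05 s, during which the arm holds its last target.

## Task

Push the heavy drilled aluminium tube block with your fingertips, a corner at a time, until it faces the locating fence: its blue-striped long side flat against the fence, and its yellow mark at the fence's yellow mark (a centimetre or so does not matter). Turn it nearly square before it meets the fence, so that no corner runs into the fence while the block is still more than about ten degrees askew. Only push it along the worktop, never lift or tip it, and leave everything else where it stands.

Things in the scene. Friction and masses are not known exactly. Their poses are not given: they have to be found in the camera images.
- tube_block: drilled pale aluminium block lying flat and loose on the worktop, 0.6 to 1.0 kg; it slides with friction and stays where it is left. 96 mm (its x) by 130 mm (its y), 38 mm high, 15 wells of 12.5 mm in the top; too wide to grasp. Origin: centre of its underside. +x points out of its front, the long side with a blue stripe along it on the top
- block_front (a point): foot of the middle of the block's blue-striped front face, 48 mm along the block's x from its origin; a small yellow mark lies above it. At the start the front looks 28 to 55 degrees too far to the left (counterclockwise from above), the block's centre 12 to 16 cm from the fence's face and up to 5 cm to the side of its middle
- fence: locating fence, an aluminium angle screwed down (it does not move): 190 mm long (its y), upright leg 8 mm thick, 34 mm high, foot 48 mm deep in all, yellow mark at the middle. Origin: at worktop height, middle of the flat front face, which faces the robot; +x points away from the robot into the fence, +y along the face to the left. Done: block_front lies at this origin, x axes parallel
- by_bottle_amber: brown bottle with black cap, 72 mm across, 172 mm high, standing to the right near the front edge; bystander. Origin: centre of its underside
- by_label_tape: roll of cream label tape lying flat, 77 mm across, 19 mm high; bystander. Origin: centre of its underside
- by_marker_2: dark green marker pen lying on the worktop, 128 mm long, 16 mm thick; bystander. Origin: middle of its underside
- by_petri: round closed dish, 90 mm across, 12 mm high; bystander. Origin: centre of its underside
- by_cool_block: dark blue tube cooler, 87 x 127 x 28 mm; bystander. Origin: centre of its underside. In front of it, on the robot's side, stands a tall casting stand that is fixed and must be gone round or over: it fills x 0.46 to 0.62, y -0.22 to 0.08 in the robot's base frame and is 0.22 m high

How it is judged:
By the outcome, as a careful person would: the job done as asked, in the order asked, and still so for the second after the job is handed in, with the robot touching nothing.
It also fails if it takes over 67 s, if anything falls off the work surface, if the arm or the gripper's body presses on something with over 40 N, if the wrist force passes 120 N, or if a joint passes its speed limit or range.

## Working session

There is one attempt and no reset: what is moved stays moved. The work goes in short steps, Python scripts to look and compute and a tool call to move; the robot and the scene stay as the last step left them, time stands still between calls to the robot, and variables do not carry over. Pictures are saved under pics/ and viewed, and the job is handed in when it is done.

Besides the shell and the picture viewer there is one more tool, called after "Request:" by a JSON object that holds its "op" and its "data", one argument or row to a line. send_rows: Moves the arm, as the interface text tells. Its arguments: {"type":"object","properties":{"series":{"type":"string"}},"required":["series"]}

```bash
ls; mkdir -p pics; python3 - <<'E'
from plant import *
import cv2
o=get_obs();print({k:o[k] for k in ('time','tool_pos','tcp_rot','contact_force','grip_width')})
for n in ("scene","top"):
    c=capture(n); cv2.imwrite(f"pics/{n}0.png",c["pixels"][:,:,::-1])
    print(n,c["mtx"].tolist(),c["R"].tolist(),c["t"].tolist())
    for th in ["tube_block","block_front","fence","by_bottle_amber","by_label_tape","by_marker_2","by_petri","by_cool_block"]:
        print(th,[(d["point"],round(d["score"],2)) for d in place_of(c,th)[:2]])
E
```

```text
pics
{'time': 0.0, 'tool_pos': array([169.30321383, 496.52028858, 226.02917403]), 'tcp_rot': array([ 2.99013432,  1.5692373 , -2.05102271]), 'contact_force': array([-0.00964998,  0.38237107,  0.02238693]), 'grip_width': 91.954612179775}
scene [[550.08914253182, 0.0, 315.3094206640893], [0.0, 550.08914253182, 242.92859479351912], [0.0, 0.0, 1.0]] [[0.8347487192349448, -0.5506098504534176, 0.004834078948927723], [-0.3404875228710051, -0.523053763417577, -0.7813341201713104], [0.43273874624857217, 0.6505717125408802, -0.624094243153099]] [-408.60713414840245, 247.2488140512828, 1045.2460905453715]
tube_block [([471.8, 285.9, -2.0], 0.9)]
block_front [([506.4, 321.3, -3.5], 0.96)]
fence [([602.0, 296.9, -0.5], 0.62)]
by_bottle_amber [([391.6, -27.1, 3.3], 0.66)]
by_label_tape [([453.4, -341.7, -3.8], 0.79)]
by_marker_2 [([434.4, -223.1, 1.0], 0.5)]
by_petri [([532.4, 443.9, -2.7], 0.95)]
by_cool_block []
top [[441.09945318452685, 0.0, 322.43350663888526], [0.0, 441.09945318452685, 230.59589554357], [0.0, 0.0, 1.0]] [[0.0029621372767231827, -0.9999782613288024, 0.005890892341465564], [-0.9981177829743294, -0.003317370550034926, -0.06123631572068504], [0.06125452679731923, -0.005698414030118637, -0.9981059117269959]] [24.343379276464052, 542.9121648897673, 1047.2719953486012]
tube_block [([477.2, 281.7, -0.9], 0.56)]
block_front []
fence [([602.9, 300.7, -2.4], 0.87)]
by_bottle_amber [([400.7, -30.1, -2.3], 0.95), ([702.0, -18.7, 2.2], 0.42)]
by_label_tape [([448.3, -337.9, 7.2], 0.8)]
by_marker_2 [([435.2, -226.9, 0.3], 0.85)]
by_petri [([534.0, 446.7, 0.1], 0.95)]
by_cool_block [([703.8, -17.6, 0.2], 0.9), ([476.4, 283.9, -4.8], 0.31)]
```

View pics/top0.png

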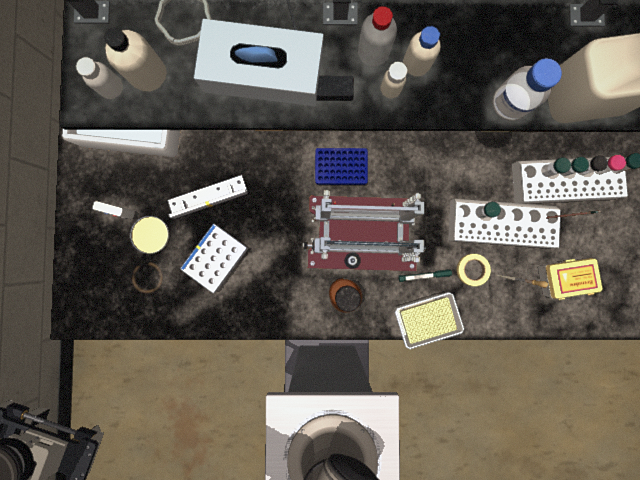

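View pics/scene0.png

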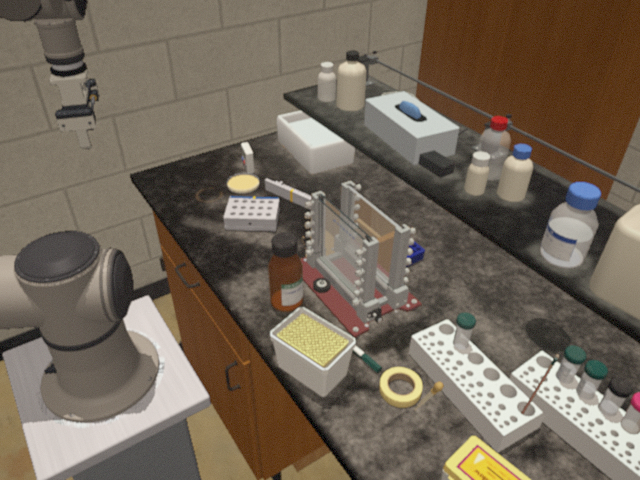

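```bash
cat > h.py <<'E'
from plant import *
import cv2, numpy as np
from scipy.optimize import minimize
def proj(c,P):
    P=np.atleast_2d(P).astype(float); Q=P@np.array(c["R"]).T+np.array(c["t"]); q=Q@np.array(c["mtx"]).T
    return q[:,:2]/q[:,2:]
def back(c,uv,z):
    R=np.array(c["R"]);t=np.array(c["t"]);K=np.array(c["mtx"])
    d=R.T@np.linalg.solve(K,[uv[0],uv[1],1.]); o=-R.T@t
    return o+d*(z-o[2])/d[2]
def cub(p,x0,x1,y0,y1,z0,z1):
    x,y,a=p; ca,sa=np.cos(a),np.sin(a)
    return np.array([[x+ca*u-sa*v,y+sa*u+ca*v,z] for u in(x0,x1) for v in(y0,y1) for z in(z0,z1)])
def sil(c,P,S=4):
    m=np.zeros((480*S//1,640*S//1),np.uint8)
    for box in P:
        h=cv2.convexHull(((proj(c,box)+.5)*S).astype(np.float32)).astype(np.int32)
        cv2.fillConvexPoly(m,h,1)
    return m
def fit(cs,ms,boxes,p0,S=4):
    M=[cv2.resize(m.astype(np.float32),None,fx=S,fy=S,interpolation=cv2.INTER_LINEAR)>.5 for m in ms]
    def f(q):
        p=(q[0],q[1],q[2]/100)
        e=0
        for c,m in zip(cs,M):
            s=sil(c,[cub(p,*b) for b in boxes],S)>0
            e+=1-(s&m).sum()/(s|m).sum()
        return e
    q0=np.array([p0[0],p0[1],p0[2]*100])
    r=minimize(f,q0,method='Nelder-Mead',options=dict(initial_simplex=np.vstack([q0]+[q0+np.eye(3)[i]*s for i,s in enumerate((8,8,15))]),xatol=.05,fatol=1e-5))
    return r.x/np.array([1,1,100]),r.fun
BL=[(-48,48,-65,65,0,38)]
FE=[(0,8,-95,95,0,34),(0,48,-95,95,0,8)]
E
cat > look.py <<'E'
from h import *
import sys
def run(tag,p0=None,fence=False,views=("top","scene")):
    cs={n:capture(n) for n in views}
    out={}
    for th,bx,g in ([("tube_block",BL,p0)]+([("fence",FE,(602,299,.34))] if fence else [])):
        ms=[];cc=[]
        for n in views:
            r=cut_out(cs[n],th)
            if r and r[0]["pixels"].sum()>200: ms.append(r[0]["pixels"]);cc.append(cs[n]); print(th,n,r[0]["score"],r[0]["pixels"].sum())
        for k in range(len(cc)):
            print(th,"one view",fit(cc[k:k+1],ms[k:k+1],bx,g))
        if len(cc)>1: print(th,"both",fit(cc,ms,bx,g))
        out[th]=(cc,ms)
    c=cs["top"];im=c["pixels"][:,:,::-1]
    cv2.imwrite(f"pics/{tag}_top.png",cv2.resize(im[150:320,90:290],None,fx=4,fy=3.5,interpolation=cv2.INTER_CUBIC))
    im=cs["scene"]["pixels"][:,:,::-1] if "scene" in cs else im
    cv2.imwrite(f"pics/{tag}_scene.png",cv2.resize(im[130:280,180:380],None,fx=4,fy=4,interpolation=cv2.INTER_CUBIC))
    return cs,out
E
python3 - <<'E'
from look import *
import pickle
cs,o=run("a",(474,284,1.05),True)
E
```

```text
tube_block top 0.96 2453
tube_block scene 0.82 1679
tube_block one view (array([476.90776219, 283.21061079,   0.94031717]), np.float64(0.02272213713625748))
tube_block one view (array([479.15911968, 281.63655103,   0.9547983 ]), np.float64(0.05692546146258981))
tube_block both (array([477.46715215, 282.81363364,   0.93667448]), np.float64(0.0950926934815931))
fence top 0.81 1526
fence scene 0.79 499
fence one view (array([6.03888662e+02, 2.99306318e+02, 3.31550884e-01]), np.float64(0.05405720503653044))
fence one view (array([5.99871230e+02, 3.08418678e+02, 2.93074079e-01]), np.float64(0.4298577860358751))
fence both (array([6.03958595e+02, 3.00147090e+02, 3.30112163e-01]), np.float64(0.49118538113727905))
```

View pics/a_top.png

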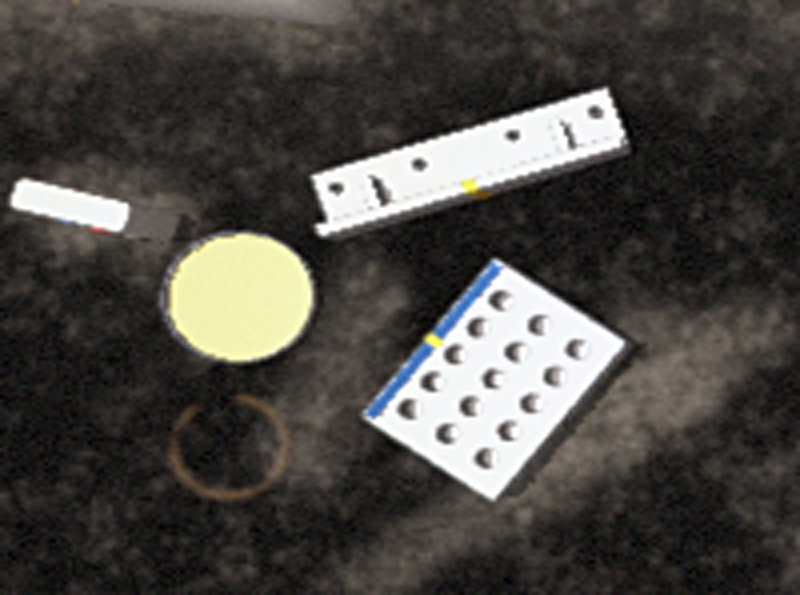

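View pics/a_scene.png

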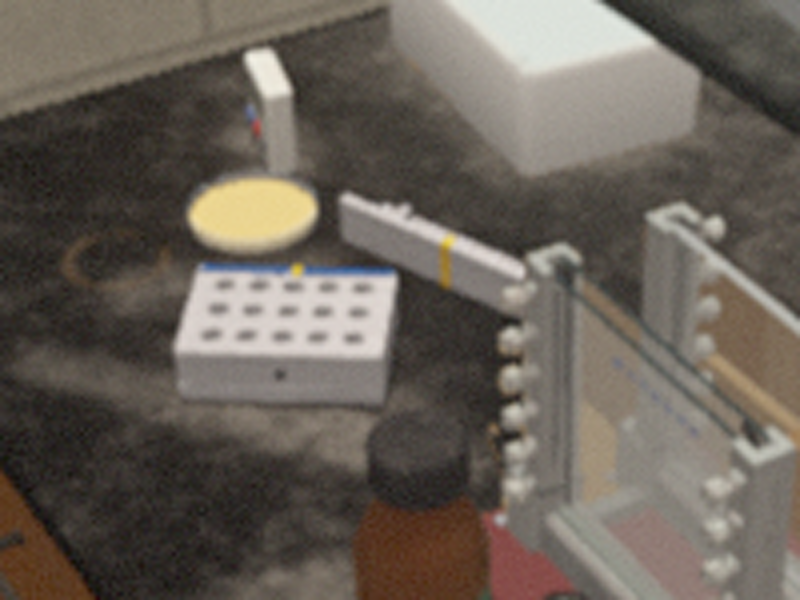

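```bash
python3 - <<'E'
from h import *
from plant import *
import plant
print([n for n in dir(plant) if not n.startswith('_')], getattr(plant,'grip_point_offset',None))
c=capture("top");s=capture("scene")
F=(603.9,299.5,.331);B=(477.2,283,.938)
for nm,cc,(y0,y1,x0,x1) in (("ov_top",c,(150,320,90,290)),("ov_scene",s,(130,280,180,380))):
    S=4; im=cv2.resize(cc["pixels"][y0:y1,x0:x1,::-1],None,fx=S,fy=S,interpolation=cv2.INTER_CUBIC)[:600].copy()
    d=lambda P:((proj(cc,P)+.5-[x0,y0])*S).astype(int)
    for b,p in ((BL[0],B),(FE[0],F)):
        q=d(cub(p,*b))
        for i in range(8):
            for j in range(i+1,8):
                if bin(i^j).count('1')==1: cv2.line(im,tuple(map(int,q[i])),tuple(map(int,q[j])),(0,0,255) if i&1 and j&1 else (0,200,0),1)
    q=d(cub(F,0,48,-95,95,4,4)); cv2.polylines(im,[q[[0,2,6,4]].reshape(-1,1,2).astype(np.int32)],True,(255,0,255),1)
    cv2.imwrite(f"pics/{nm}.png",im)
o=get_obs()
from scipy.spatial.transform import Rotation as Ro
print(Ro.from_euler('xyz',o["tcp_rot"]).as_matrix().round(3))
E
```

```text
['Unreachable', 'capture', 'close_job', 'cut_out', 'get_obs', 'grip_point_offset', 'place_of'] 18.8
[[ 0.    -0.946  0.323]
 [ 0.     0.323  0.946]
 [-1.    -0.     0.   ]]
```

View pics/ov_top.png

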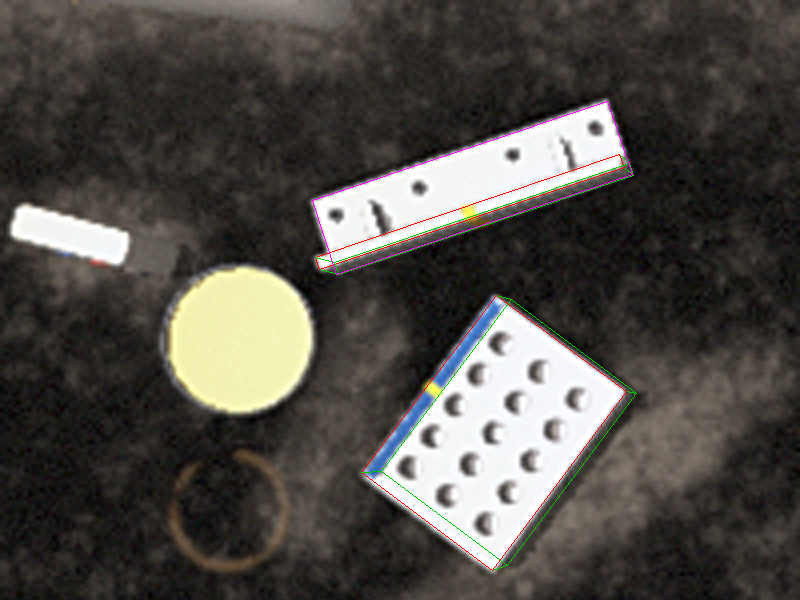

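View pics/ov_scene.png

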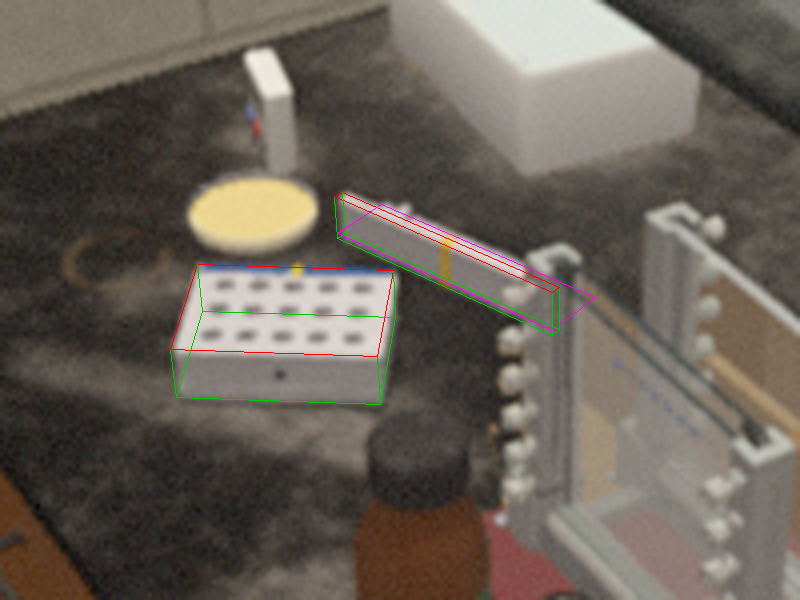

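```bash
cat > g.py <<'E'
from h import *
from scipy.spatial.transform import Rotation as Ro
F=np.array([603.9,299.5,.331]); cF,sF=np.cos(F[2]),np.sin(F[2])
def f2w(X,Y): return np.array([F[0]+cF*X-sF*Y,F[1]+sF*X+cF*Y])
def w2f(x,y): d=np.array([x-F[0],y-F[1]]); return np.array([cF*d[0]+sF*d[1],-sF*d[0]+cF*d[1]])
def tool():
    o=get_obs();R=Ro.from_euler('xyz',o["tcp_rot"]).as_matrix();p=o["tool_pos"]
    a=np.arctan2(R[1,2],R[0,2])-np.pi/2-F[2]  # yaw of z axis rel. to fence Y
    return o,R,p,a
def state():
    o,R,p,a=tool()
    print("t",round(o["time"],2),"tcp f",w2f(*p[:2]).round(1),"z",p[2].round(1),"yaw",np.degrees(a).round(2),"F",np.array(o["contact_force"]).round(1),"grip",round(o["grip_width"],1),"j6",o["joint_positions"].round(2))
def plan(X,Y,z,yawdeg=0):
    o,R,p,a=tool()
    t=np.r_[f2w(X,Y),z]-p
    print("to",(X,Y,z,yawdeg),"units",(R.T@t/30).round(3),"turn",round((np.degrees(a)-yawdeg)/5,3))
def block(c=None,view="top",p0=None):
    c=c or capture(view); r=cut_out(c,"tube_block")
    if not r: print("no mask");return
    if p0 is None: p0=(*place_of(c,"tube_block")[0]["point"][:2],.6)
    best=fit([c],[r[0]["pixels"]],BL,p0)
    x,y,a=best[0]
    print(view,"block f",w2f(x,y).round(1),"yaw",np.degrees(a-F[2]).round(1),"err",round(best[1],3),"score",round(r[0]["score"],2),"world",best[0].round(3).tolist())
    return c
E
python3 - <<'E'
from g import *
state(); plan(-149,131,80); plan(-149,131,12)
E
```

```text
t 1.3 tcp f [-346.7  327.9] z 226.7 yaw -37.8 F [ 0.6  0.1 -0.2] grip 92.1 j6 [ 1.1   0.34  1.52 -0.    1.28 -0.15]
to (-149, 131, 80, 0) units [ 4.891 -9.228 -1.147] turn -7.56
to (-149, 131, 12, 0) units [ 7.158 -9.228 -1.147] turn -7.56
```

Request:
{"op": "send_rows", "data": {
  "series": "-1 0.6 -1.15 -0.15 -0.95; -1 1.2 -2.3 -0.3 -1.9; -1 1.85 -3.45 -0.45 -2.85; -1 2.45 -4.6 -0.6 -3.8; -1 3.05 -5.75 -0.7 -4.7; -1 3.65 -6.9 -0.85 -5.65; -1 4.3 -8.1 -1.0 -6.6; -1 4.89 -9.23 -1.15 -7.56"
}}

```text
time: 2.3
tool_pos: [421.5, 374.2, 79.4]
tcp_rot: [-0.792, 1.571, 1.112]
contact_force: [0.1, -0.1, 0.3]
grip_width: 16.7
```

```bash
python3 - <<'E'
from g import *
state(); plan(-149,131,80); plan(-149,131,12)
E
```

```text
t 2.3 tcp f [-148.2  129.9] z 79.4 yaw 0.15 F [ 0.1 -0.1  0.3] grip 16.7 j6 [ 0.59  0.57  1.6   0.    0.97 -1.31]
to (-149, 131, 80, 0) units [-0.021  0.028  0.035] turn 0.029
to (-149, 131, 12, 0) units [2.245 0.028 0.035] turn 0.029
```

Request:
{"op": "send_rows", "data": {
  "series": "-1 0.8 0 0 0; -1 1.6 0 0 0; -1 2.2 0 0 0; -1 2.2 0 0 0"
}}

```text
time: 2.8
tool_pos: [419.7, 374.3, 12.8]
tcp_rot: [1.808, 1.568, -2.574]
contact_force: [0.2, 0.3, 1.0]
grip_width: 0.5
```

```bash
python3 - <<'E'
from g import *
state(); plan(-141,119,13)
c=block(p0=(477,283,.938))
cv2.imwrite("pics/b_top.png",cv2.resize(c["pixels"][150:320,90:290,::-1],None,fx=4,fy=3.5,interpolation=cv2.INTER_CUBIC))
E
```

```text
t 2.8 tcp f [-149.9  130.6] z 12.8 yaw -0.01 F [0.2 0.3 1. ] grip 0.5 j6 [ 0.59  0.66  1.66  0.    0.83 -1.31]
to (-141, 119, 13, 0) units [-0.007 -0.297 -0.386] turn -0.002
top block f [-126.1   25.2] yaw 36.3 err 0.223 score 0.86 world [476.431, 282.377, 0.964]
```

View pics/b_top.png

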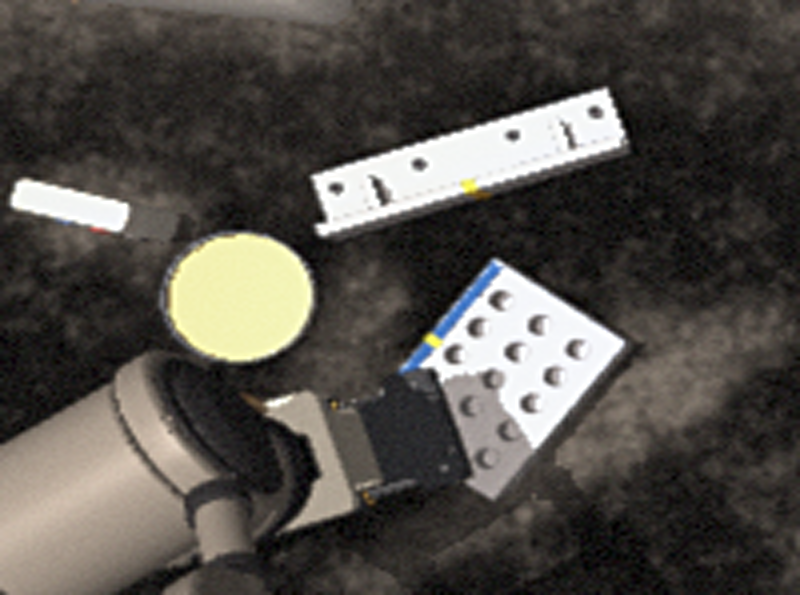

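Request:
{"op": "send_rows", "data": {
  "series": "-1 0 -0.15 -0.2 0; -1 0 -0.3 -0.39 0; -1 0 -0.43 -0.49 0; -1 0 -0.57 -0.59 0; -1 0 -0.7 -0.69 0; -1 0 -0.83 -0.79 0; -1 0 -0.97 -0.89 0; -1 0 -1.1 -0.99 0"
}}

```text
time: 3.9
tool_pos: [461.4, 358.3, 14.7]
tcp_rot: [-0.499, 1.569, 1.402]
contact_force: [-3.6, 5.0, 2.3]
grip_width: 0.4
```

```bash
python3 - <<'E'
from g import *
state()
c=block(p0=(477,283,.8))
s=block(view="scene",p0=(477,283,.8))
cv2.imwrite("pics/c_top.png",cv2.resize(c["pixels"][150:320,90:290,::-1],None,fx=4,fy=3.5,interpolation=cv2.INTER_CUBIC))
cv2.imwrite("pics/c_scene.png",cv2.resize(s["pixels"][130:280,180:380,::-1],None,fx=4,fy=4,interpolation=cv2.INTER_CUBIC))
E
```

```text
t 3.9 tcp f [-115.6  102. ] z 14.7 yaw -0.01 F [-3.6  5.   2.3] grip 0.4 j6 [ 0.53  0.69  1.59  0.    0.86 -1.37]
top block f [-120.2   10.3] yaw 21.0 err 0.267 score 0.75 world [486.923, 270.163, 0.698]
scene block f [-116.8    8.1] yaw 20.8 err 0.034 score 0.76 world [490.792, 269.191, 0.694]
```

View pics/c_top.png

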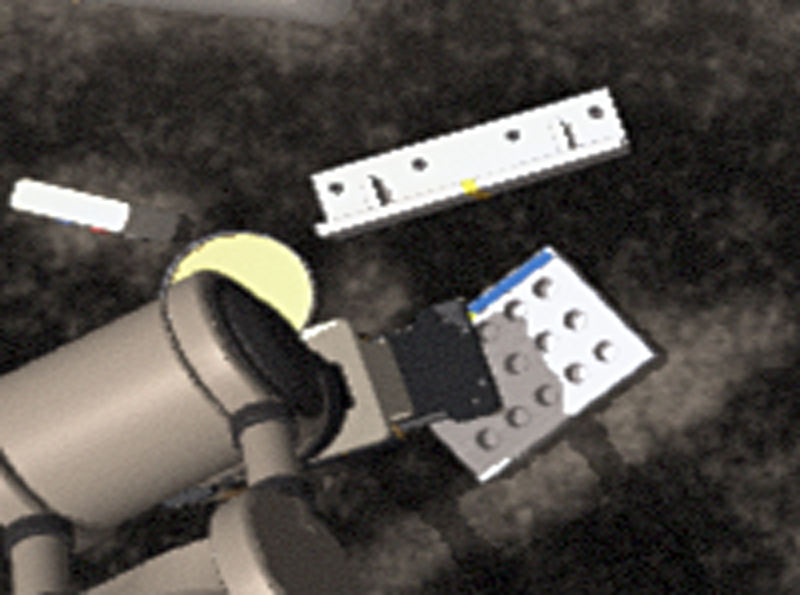

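View pics/c_scene.png

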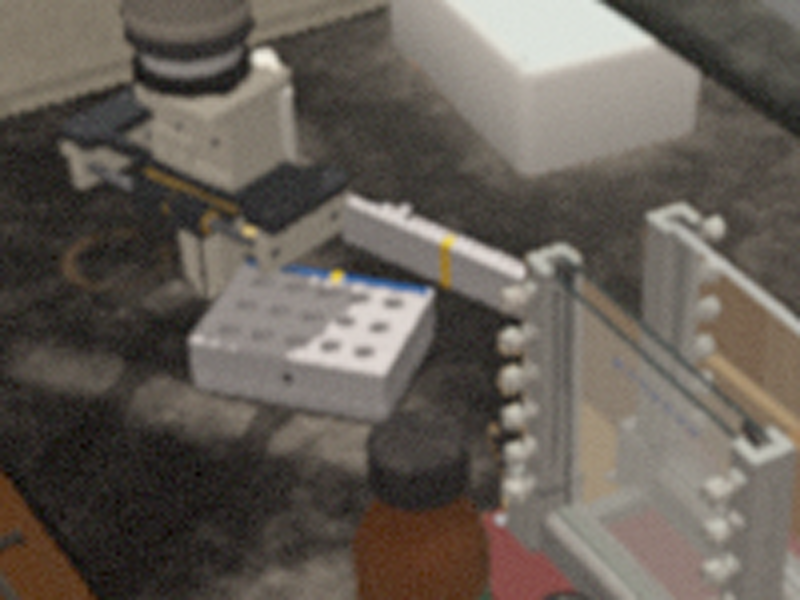

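Request:
{"op": "send_rows", "data": {
  "series": "-1 0 -0.13 -0.1 0; -1 0 -0.27 -0.2 0; -1 0 -0.4 -0.3 0; -1 0 -0.53 -0.4 0; -1 0 -0.67 -0.5 0; -1 0 -0.67 -0.5 0"
}}

```text
time: 4.85
tool_pos: [485.5, 350.1, 14.4]
tcp_rot: [-1.18, 1.57, 0.722]
contact_force: [-1.7, 3.5, 2.9]
grip_width: 0.2
```

```bash
python3 - <<'E'
from g import *
state()
s=block(view="scene",p0=(490,269,.5))
E
```

```text
t 4.85 tcp f [-95.6  86.3] z 14.4 yaw -0.01 F [-1.7  3.5  2.9] grip 0.2 j6 [ 0.5   0.71  1.55  0.    0.89 -1.41]
scene block f [-114.    -1.4] yaw 8.6 err 0.04 score 0.84 world [496.525, 261.16, 0.481]
```

Request:
{"op": "send_rows", "data": {
  "series": "-1 0 0 0.4 0; -1 -1 0 0.5 0; -1 -2.2 0.2 0.3 0; 1 -2.2 1 -0.5 0; 1 -2.2 2 -1.3 0; 1 -2.2 3 -2.1 0; 1 -2.2 3.65 -2.85 0; 1 -2.2 3.65 -2.85 0"
}}

```text
time: 5.95
tool_pos: [408.3, 232.2, 79.8]
tcp_rot: [1.831, 1.569, -2.552]
contact_force: [1.0, 0.4, 0.9]
grip_width: 45.7
```

```bash
python3 - <<'E'
from g import *
state(); plan(-205,0,13)
s=block(view="scene",p0=(496,261,.5))
c=block(p0=(496,261,.5))
cv2.imwrite("pics/d_top.png",cv2.resize(c["pixels"][150:320,90:290,::-1],None,fx=4,fy=3.5,interpolation=cv2.INTER_CUBIC))
cv2.imwrite("pics/d_scene.png",cv2.resize(s["pixels"][130:280,180:380,::-1],None,fx=4,fy=4,interpolation=cv2.INTER_CUBIC))
E
```

```text
t 5.95 tcp f [-2.069e+02 -1.000e-01] z 79.8 yaw -0.09 F [1.  0.4 0.9] grip 45.7 j6 [ 0.35  0.43  1.87 -0.    0.85 -1.55]
to (-205, 0, 13, 0) units [ 2.227 -0.067  0.004] turn -0.018
scene block f [-113.6   -0.6] yaw 8.0 err 0.187 score 0.65 world [496.663, 261.962, 0.471]
top block f [-115.2   -0.4] yaw 6.8 err 0.176 score 0.74 world [495.029, 261.693, 0.45]
```

View pics/d_top.png

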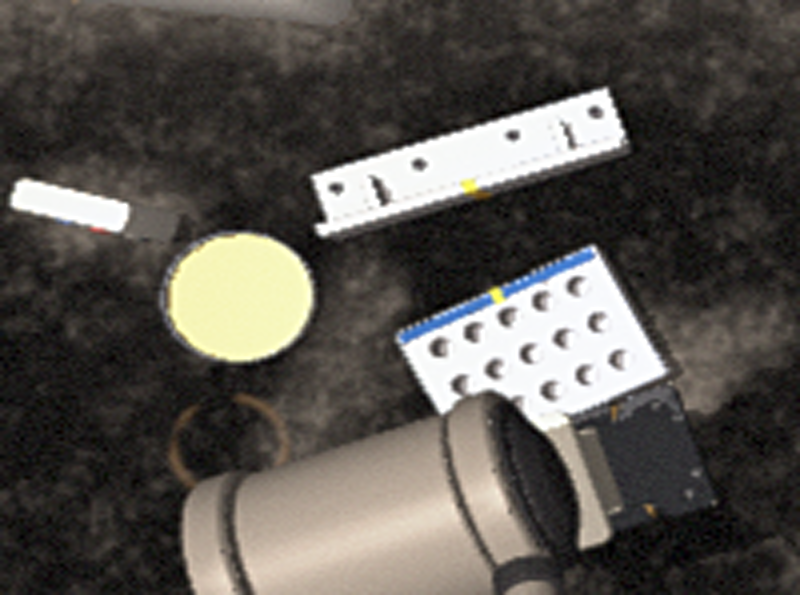

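View pics/d_scene.png

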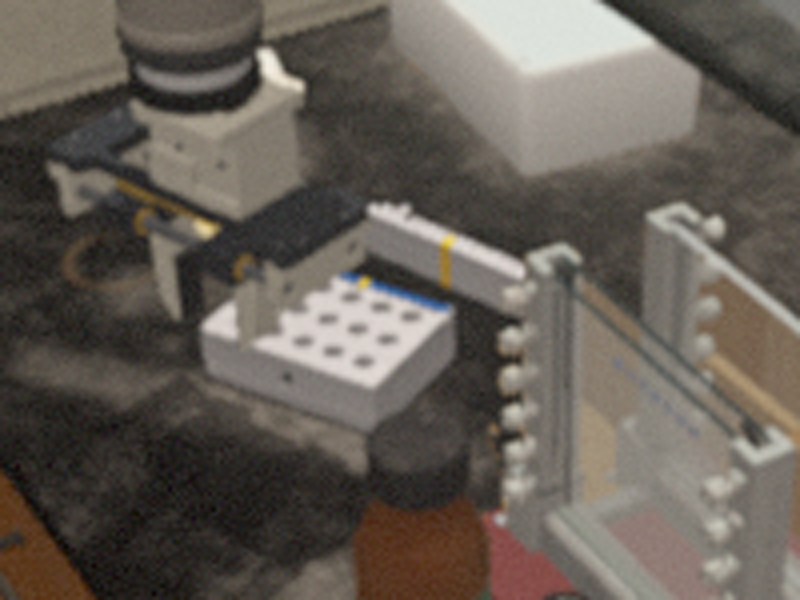

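Request:
{"op": "send_rows", "data": {
  "series": "1 0.7 0 0 0; 1 1.4 0 0 0; 1 2.2 0 0 0; 1 2.2 0 0 0; 1 2.2 -0.3 0 0; 1 2.2 -0.6 0 0; 1 2.2 -0.6 0 0"
}}

```text
time: 7.02
tool_pos: [427.8, 239.7, 14.7]
tcp_rot: [-1.519, 1.569, 0.383]
contact_force: [-0.7, 0.0, 0.8]
grip_width: 92.1
```

```bash
python3 - <<'E'
from g import *
state()
E
```

```text
t 7.03 tcp f [-186.     0.7] z 14.7 yaw -0.0 F [-0.7  0.   0.8] grip 92.1 j6 [ 0.35  0.56  1.86  0.    0.71 -1.55]
```

Request:
{"op": "send_rows", "data": {
  "series": "1 0 -0.2 0 0; 1 0 -0.4 0 0; 1 0 -0.6 0 0; 1 0 -0.8 0 0; 1 0 -1.0 0 0; 1 0 -1.2 0 0; 1 0 -1.4 0 0; 1 0 -1.6 0 0"
}}

```text
time: 8.02
tool_pos: [469.5, 254.1, 13.8]
tcp_rot: [1.563, 1.565, -2.818]
contact_force: [-8.2, -1.9, 4.8]
grip_width: 91.7
```

```bash
python3 - <<'E'
from g import *
state()
s=block(view="scene",p0=(520,270,.34))
c=block(p0=(520,270,.34))
cv2.imwrite("pics/e_top.png",cv2.resize(c["pixels"][150:320,90:290,::-1],None,fx=4,fy=3.5,interpolation=cv2.INTER_CUBIC))
cv2.imwrite("pics/e_scene.png",cv2.resize(s["pixels"][130:280,180:380,::-1],None,fx=4,fy=4,interpolation=cv2.INTER_CUBIC))
E
```

```text
t 8.03 tcp f [-141.9    0.7] z 13.8 yaw -0.01 F [-8.2 -1.9  4.8] grip 91.7 j6 [ 0.35  0.62  1.74  0.    0.79 -1.55]
scene block f [-79.4  -9.5] yaw -0.8 err 0.543 score 0.63 world [531.874, 264.716, 0.317]
top block f [-75.9  -7.3] yaw -2.9 err 0.62 score 0.78 world [534.494, 267.901, 0.281]
```

View pics/e_top.png

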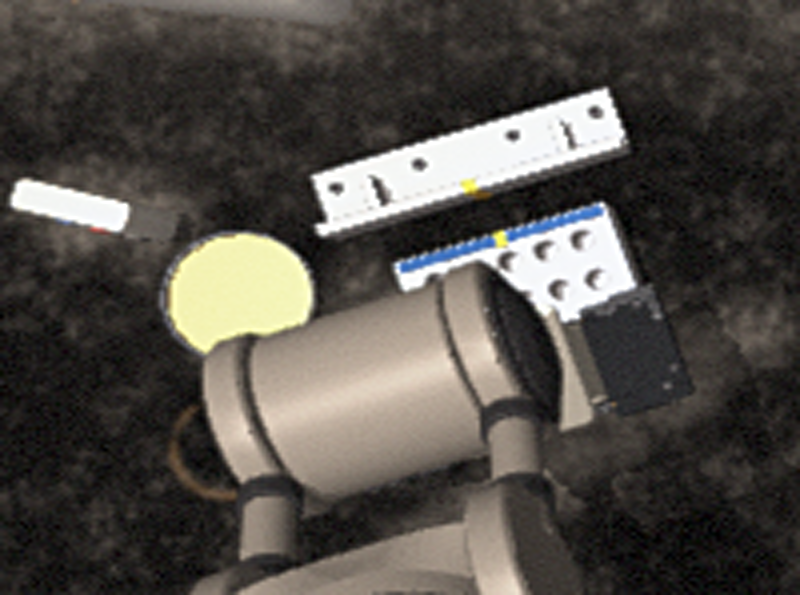

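View pics/e_scene.png

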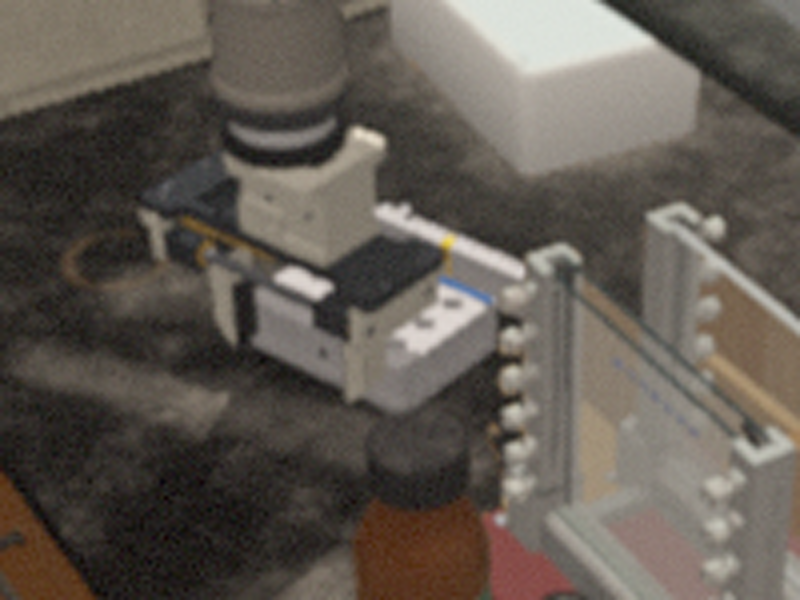

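```bash
cat >> g.py <<'E'
def marks(c):
    im=cv2.cvtColor(c["pixels"],cv2.COLOR_RGB2HSV)
    P=c["pixels"].astype(int)
    roi=np.zeros((480,640),bool); roi[180:290,170:275]=True
    blue=roi&(P[:,:,2]-P[:,:,0]>60)&(P[:,:,2]>110)
    yel=roi&(np.minimum(P[:,:,0],P[:,:,1])-P[:,:,2]>60)
    n,l,st,ce=cv2.connectedComponentsWithStats(yel.astype(np.uint8))
    for i in range(1,n):
        if 2<=st[i,4]<60: print("yellow px",ce[i].round(1),"n",st[i,4],"f@38",w2f(*back(c,ce[i],38)[:2]).round(1),"f@34",w2f(*back(c,ce[i],34)[:2]).round(1))
    v,u=np.nonzero(blue)
    Q=np.array([w2f(*back(c,(a,b),38)[:2]) for a,b in zip(u,v)])
    if len(Q)<10: print("few blue");return
    k=np.polyfit(Q[:,1],Q[:,0],1)
    print("blue n",len(Q),"meanX",Q[:,0].mean().round(1),"Y range",Q[:,1].min().round(1),Q[:,1].max().round(1),"mid",((Q[:,1].min()+Q[:,1].max())/2).round(1),"tilt deg(yaw)",-np.degrees(np.arctan(k[0])).round(2))
E
python3 - <<'E'
from g import *
c=capture("top");marks(c)
E
```

```text
yellow px [206.9 202.7] n 16 f@38 [ 2.9 -0.5] f@34 [3.7 0.3]
yellow px [214.4 217.8] n 13 f@38 [-37.   -6.1] f@34 [-36.4  -5.3]
blue n 142 meanX -37.1 Y range -69.2 55.0 mid -7.1 tilt deg(yaw) -0.04
```

Request:
{"op": "send_rows", "data": {
  "series": "1 0 -0.15 0.05 0; 1 0 -0.3 0.1 0; 1 0 -0.45 0.15 0; 1 0 -0.6 0.2 0; 1 0 -0.67 0.22 0"
}}

```text
time: 8.9
tool_pos: [487.9, 267.0, 13.8]
tcp_rot: [1.741, 1.568, -2.64]
contact_force: [-5.9, -4.1, 2.7]
grip_width: 91.7
```

```bash
python3 - <<'E'
from g import *
state()
c=capture("top");marks(c)
E
```

```text
t 8.9 tcp f [-120.2    7. ] z 13.8 yaw -0.01 F [-5.9 -4.1  2.7] grip 91.7 j6 [ 0.36  0.65  1.67 -0.    0.82 -1.54]
yellow px [207.1 202.7] n 15 f@38 [ 2.9 -0.8] f@34 [ 3.7 -0. ]
yellow px [209.5 210.5] n 10 f@38 [-16.7  -0.6] f@34 [-16.    0.2]
blue n 133 meanX -16.6 Y range -63.2 62.6 mid -0.3 tilt deg(yaw) -0.32
```

Request:
{"op": "send_rows", "data": {
  "series": "1 0 -0.08 0 0; 1 0 -0.16 0 0; 1 0 -0.24 0 0; 1 0 -0.32 0 0; 1 0 -0.38 0 0; 1 0 -0.42 0 0"
}}

```text
time: 9.7
tool_pos: [499.5, 271.3, 13.8]
tcp_rot: [1.604, 1.568, -2.777]
contact_force: [-5.7, -2.4, 3.1]
grip_width: 92.1
```

```bash
python3 - <<'E'
from g import *
state()
c=capture("top");marks(c)
E
```

```text
t 9.7 tcp f [-107.9    7.3] z 13.8 yaw 0.0 F [-5.7 -2.4  3.1] grip 92.1 j6 [ 0.36  0.67  1.64 -0.    0.84 -1.54]
yellow px [207.1 204. ] n 24 f@38 [-0.3  0. ] f@34 [0.5 0.8]
blue n 90 meanX -4.6 Y range -63.1 61.2 mid -1.0 tilt deg(yaw) -0.29
```

Nearly touching; force still only sliding friction. Continue in 1 mm steps.

Request:
{"op": "send_rows", "data": {
  "series": "1 0 -0.03 0 0; 1 0 -0.06 0 0; 1 0 -0.1 0 0; 1 0 -0.1 0 0"
}}

```text
time: 10.25
tool_pos: [499.9, 271.4, 13.8]
tcp_rot: [1.605, 1.563, -2.776]
contact_force: [-13.6, -5.7, 8.9]
grip_width: 92.2
```

```bash
python3 - <<'E'
from g import *
state()
E
```

```text
t 10.25 tcp f [-107.5    7.3] z 13.8 yaw 0.0 F [-13.6  -5.7   8.9] grip 92.2 j6 [ 0.36  0.67  1.63 -0.    0.85 -1.54]
```

Request:
{"op": "send_rows", "data": {
  "series": "1 0 -0.03 0 0; 1 0 -0.06 0 0; 1 0 -0.06 0 0"
}}

```text
time: 10.62
tool_pos: [499.9, 271.4, 13.8]
tcp_rot: [1.604, 1.559, -2.777]
contact_force: [-19.2, -6.9, 14.1]
grip_width: 91.7
```

```bash
python3 - <<'E'
from g import *
state()
E
```

```text
t 10.62 tcp f [-107.5    7.3] z 13.8 yaw 0.0 F [-19.2  -6.9  14.1] grip 91.7 j6 [ 0.36  0.67  1.63 -0.    0.85 -1.54]
```

Request:
{"op": "send_rows", "data": {
  "series": "1 0 0.1 0 0; 1 0 0.3 0 0; 1 0 0.8 0 0; 1 0 1.5 0 0; 1 -1 2 0 0; 1 -2 3 0 0; 1 -3 4 0 0; 1 -4 5 0 0"
}}

```text
time: 11.62
tool_pos: [363.3, 224.5, 135.3]
tcp_rot: [-1.503, 1.568, 0.399]
contact_force: [0.2, -0.3, 0.4]
grip_width: 92.0
```

Request:
{"op": "send_rows", "data": {
  "series": "1 -1 0.5 1.5 0; 1 -1.5 0.5 3 0; 1 -1.5 0.5 4.5 0; 1 -1.5 0.5 6 0; 1 -1.5 0.5 6 0"
}}

```text
time: 12.25
tool_pos: [290.2, 392.6, 179.4]
tcp_rot: [-1.0, 1.568, 0.905]
contact_force: [0.8, -0.0, 0.2]
grip_width: 91.7
```

```bash
python3 - <<'E'
from g import *
state()
c=block(p0=(558,284,.331)); marks(c)
s=block(view="scene",p0=(558,284,.331))
for th in ["block_front","fence","by_petri","by_bottle_amber"]:
    print(th,[d["point"] for d in place_of(c,th)[:1]],[d["point"] for d in place_of(s,th)[:1]])
cv2.imwrite("pics/f_top.png",cv2.resize(c["pixels"][150:320,90:290,::-1],None,fx=4,fy=3.5,interpolation=cv2.INTER_CUBIC))
cv2.imwrite("pics/f_scene.png",cv2.resize(s["pixels"][130:280,180:380,::-1],None,fx=4,fy=4,interpolation=cv2.INTER_CUBIC))
E
```

```text
t 12.25 tcp f [-266.4  190. ] z 179.4 yaw 0.2 F [ 0.8 -0.   0.2] grip 91.7 j6 [ 0.78  0.32  1.7   0.    1.12 -1.13]
top block f [-48.1  -0.4] yaw 0.0 err 0.022 score 0.87 world [558.581, 283.486, 0.332]
yellow px [207.1 203.8] n 22 f@38 [ 0.2 -0.2] f@34 [1.  0.7]
blue n 125 meanX -4.3 Y range -63.1 61.9 mid -0.6 tilt deg(yaw) -0.09
scene block f [-46.   -2.2] yaw 1.7 err 0.05 score 0.75 world [561.13, 282.47, 0.36]
block_front [[603.9, 299.9, -1.5]] [[604.5, 296.6, -3.0]]
fence [[600.6, 295.8, -1.3]] [[604.4, 294.2, -2.6]]
by_petri [[528.4, 446.2, 3.0]] [[434.3, -221.3, 2.4]]
by_bottle_amber [[396.7, -27.9, -0.3]] [[390.3, -25.6, 3.3]]
```

View pics/f_top.png

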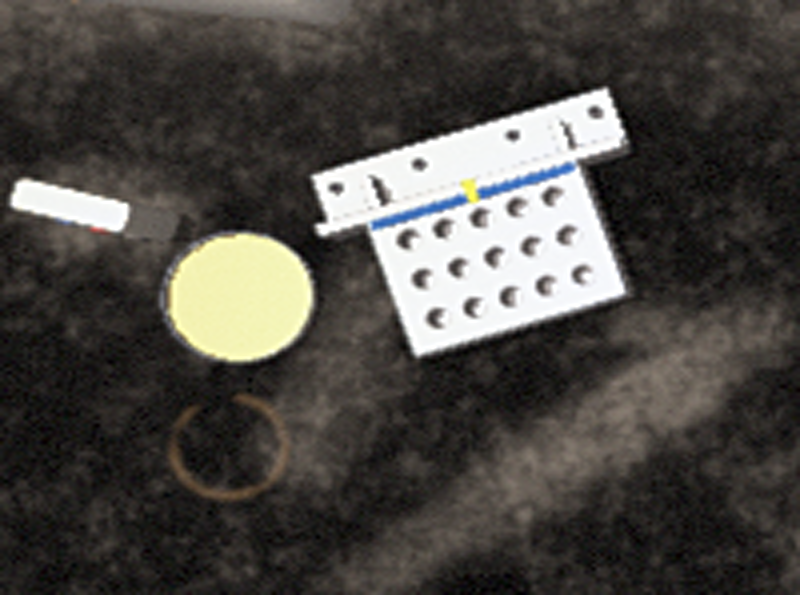

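View pics/f_scene.png

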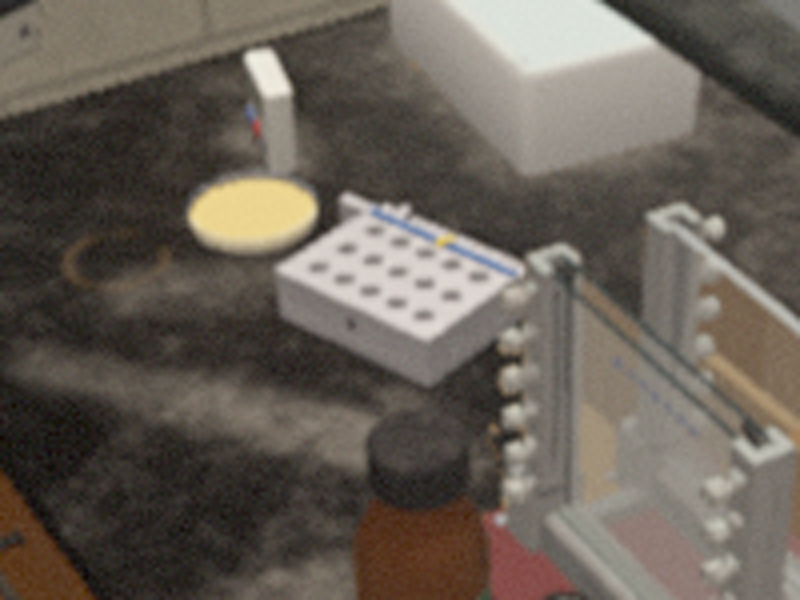

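The pictures show the block flat against the fence. Its blue stripe runs along the fence face from crop (372,226) to (575,168), and the two yellow marks meet at (471,190). The petri dish is where it was, centred at (240,297), and the arm is clear.

```bash
python3 -c "
from plant import *
print(close_job())"
```

```text
the job is handed in; nothing more can be done
None
```

The block is flat against the fence with its yellow mark at the fence's, and the job is handed in at about 12.5 s of the 67 s allowed.

**What I did**
- With closed fingers I pushed the left side near the front corner, which turned the block from about 35° askew to about 8°, still well clear of the fence.
- With the fingers open I pushed the back face. That squared the block about 3 cm before the fence. A slight diagonal push then took out a sideways error of 6 mm.
- I finished in small steps of 1 to 2 mm until the fence stopped the block. The contact force reached about 25 N while the fingers no longer moved, and then I backed straight off.

**Last checks**
- **Top camera:** the block's centre is 48.1 mm in front of the fence face, where 48 mm is exact. It is 0.4 mm off sideways, with 0.0° yaw error, and the yellow marks coincide.
- **Other things:** the petri dish is unmoved by eye. The top-view network placed it 5 to 6 mm and the bottle 4 mm from the first readings, about the network's own error. I did not measure the other bystanders again, but the arm never went near them.
- **Disagreements:** the scene camera's fit gave 2 mm sideways, 1.7° yaw and 2 mm too deep. It is the weaker view, because part of the block's right side is hidden. One network reading for the petri dish in that view landed on the marker pen, and I ignored it.

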